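# Show the candle snuffer to the camera

### The job

Slip the prising knife under the front edge of the candle set's wooden case, lever the lid open with the knife (not with the gripper) until it stands upright, and lay the knife flat on the table again. Then take the snuffer, the one with the bell, out of the case and hold it up for the stocktaking photo: bell 12 cm straight in front of the lens at lens height, mouth down, handle level and square to the line of sight; finish while still holding it there, motionless. Leave the lid open and the other implement in its place, and do not touch the camera or disturb the tableware.

Things in the scene. Friction and masses are not known exactly. Their poses are not given: they have to be found in the camera images.
- case: Fixed dark wooden case, closed at the start: 180 (its x) by 260 (its y), 60 high, walls and floor 6 mm; origin at the centre of its underside, z up. -x side: front, where the lid overhangs; +x side: hinge. The front faces world -y within 15 deg. Two implements lie inside along the case's y, at case x = -40 and +20 mm (which is where varies), undersides 36 mm above the table.
- lid (a joint): Angle of the lid: 0 closed, grows as it opens upward, stop at 1.9. The hinge is stiff (0.3 N m of friction besides the lid's 0.2 kg): the lid stays at any angle where it is left; it takes 3 N or so at its front edge to lift it.
- lid_hinge (a point): Middle of the hinge line, which runs along the case's y on top of its +x wall, 60 mm above the table, level with the underside of the closed lid.
- lid_edge (a point): Middle of the lid's front edge, on its underside, 195 mm from the hinge line. The lid is a plain dark wooden board 195 by 260, 8 mm thick, without handle; closed, it overhangs the case's front wall by 15 mm, so that a blade fits beneath.
- knife: Prising knife lying flat, 220 mm long. x points along the blade to the tip, z up; origin on the handle's underside at the balance point. Light wooden handle x = -70 to +40 mm, 18 wide (y), 20 high; stiff steel blade x = 40 to 150, 22 wide (16 near the tip), 3 thick, flat, its middle 10 mm above the handle's underside, clear of the table.
- knife_tip (a point): Tip of the knife's blade, in the middle of its thickness: 150 mm ahead of the knife's origin and 10 mm above the handle's underside.
- snuffer: Brass candle snuffer, 0.12 kg: bar handle, thin neck, bell-shaped cup at the end, mouth down. x points along the handle to the bell (in the case: to case -y), z up; origin on the handle's underside near the balance point. Handle x = -85 to +50 mm, 14 wide (y), 12 high; bell at x = 98, 32 across, z = +8 to -26. Neighbour's centre line 60 mm away: do not open the gripper fully there.
- bell (a point): Centre of the snuffer's bell: 98 mm ahead of the snuffer's origin and 9 mm below the underside of the handle.
- dipper: Wick dipper, brass: handle, origin and axes like the snuffer's, but its neck ends in a thin upturned tip without a bell. Stays in the case. Both handles rest in notched wooden cradles, 33 (case x) by 12 (case y), 42 mm high, at case y = -28 and +80 mm, and hang free between them.
- stand: Camera stand, fixed: steel foot 100 mm across and post. Origin under the post; its -x axis is the camera's level line of sight. The black camera on it is 115 mm wide, 72 tall, with a lens 62 across; its top is 50 mm above the lens's centre. Camera height changes from start to start.
- lens (a point): Centre of the camera's front lens, 73 mm ahead (-x of the stand) of the post, 140 to 190 mm above the table.
- view (a point): Point in the air on the lens's line of sight, 120 mm in front of the lens and at its height, where the centre of the bell is to be held. Axes as the stand's: -x is the line of sight, y level and square to it.
- hurricane: Bystander, loose: clear glass cylinder 90 across, 170 mm tall, with a wax candle in it; origin under its centre. Not to be disturbed.
- votive: Bystander, loose: short glass cylinder 70 across, 65 mm tall, with a low candle; origin under its centre. Not to be disturbed.
- pillar: Bystander, loose: bare wax pillar candle 68 across, 120 mm tall; origin under its centre. Not to be disturbed.
- goblet: Bystander, loose: stemmed wine glass 180 mm tall, 72 across; origin under its centre. Not to be disturbed.
- saucer: Bystander, loose: white saucer 140 across, 16 mm tall; origin under its centre. Not to be disturbed.
- cup: Bystander, loose: white mug 80 across, 60 mm tall, with a handle; origin under its centre. Not to be disturbed.
- napkin_ring: Bystander, loose: brass napkin ring standing on end, 48 across, 30 mm tall; origin under its centre. Not to be disturbed.
There are look-alikes about, which are no part of the job. What is shaped like the stand but yellow is not meant. There is more than one size of the knife; the one meant has the size given above.

How it is judged:
On the way, in this order (a step that is already met when the one before it is completed fails the run):
1. the lid is levered up by the knife, without the gripper touching it (value of joint lid above 0.35 rad and contact force between knife and lid above 0.2 N and contact force between the fingers and lid below 0.3 N), for 0.1 s.
2. the lid stands upright (80 degrees or more) (value of joint lid above 1.4 rad), for 0.2 s.
At the end, for the whole second after the job is handed in: Snuffer held still, carried by the gripper alone: bell within 25 mm of the view point, mouth down and level within 10 deg, square to the line of sight within 11 deg (either way round); lid over 69 deg open, dipper within 20 mm of its place, knife lying flat at rest on the table (distance between bell and view below 0.025 m and angle between snuffer's own z axis and vertical below 0.18 rad and angle between the y axis of snuffer and the x axis of stand, either way round below 0.2 rad and contact force between the fingers and snuffer above 1 N and linear speed of snuffer below 0.03 m/s and angular speed of snuffer below 0.25 rad/s and contact force between snuffer and stand below 0.1 N and value of joint lid above 1.2 rad and distance of dipper from where it was at the start of the episode below 0.02 m and height (world z) of knife below 0.012 m and angle between knife's own z axis and vertical below 0.15 rad and contact force between the fingers and knife below 0.1 N and linear speed of knife below 0.02 m/s); the arm keeps its last pose, push and grip.
It fails at once if the gripper or arm pushes the lid while it is less than 34 degrees open (value of joint lid below 0.6 rad and contact force between any of the fingers, the arm and lid above 1.5 N).
It fails at once if the camera or its stand is bumped (over 3 N) (contact force between any of the arm, the fingers, snuffer, knife and stand above 3 N).
It fails at once if a piece of tableware is moved more than 30 mm (distance of any of hurricane, votive, pillar, goblet, saucer, cup, napkin_ring from where it was at the start of the episode above 0.03 m).
It also fails if it takes over 62 s, if anything falls off the work surface, if the arm or the gripper's body presses on something with over 40 N, if the wrist force passes 120 N, or if a joint passes its speed limit or range.

### The arm

A 7-joint arm with a two-finger parallel gripper is mounted at the origin on the work surface. World frame = base frame: x ahead of the robot, y to its left, z up, the work surface at z = 0. Lengths are in m, angles in rad, forces in N, time in s.
With the tool pointing down it reaches from about 0.425 to 0.925 m from the base axis. Payload 6.8 kg.
Tool frame: the origin (TCP) lies at the very end of the fingers, on their centre line; the grasp point (between the pads) lies 19 mm behind it; z points along the fingers, y is the line along which they close (so a half turn about z gives the same grasp; the last joint's range is limited). The gripper opens to 85 mm and grips with 20 to 120 N. Pads are 22 mm wide; open, the fingers measure 114 mm over their backs; the gripper's body (76 mm by 85 mm) begins 54 mm behind the grasp point. The pads swing forward as they close: fully open they stand 13 mm farther back than shut.
Start: joints at [-1.294, 0.477, 0.022, 1.555, -0.011, 1.109, -0.083], TCP at [0.253, 0.626, 0.231] pointing down, gripper open.
Joint ranges: [-2.96, 2.96], [-0.34, 2.1], [-1.41, 1.46], [0.24, 2.44], [-1.37, 4.51], [0.17, 1.92], [-2.96, 2.96]. Speed limits (rad/s): [2.39, 2.39, 3.14, 3.14, 3.14, 3.14, 3.14].

### API

Orientations are given as a rotation vector (axis times angle).
In Python, from bench import r gives the robot as it stands. The module is installed in compiled form; this text tells all that it offers.
- The arm moves only by the tool servo_tool, never from a script. Its argument "commands" is a list of rows, each a list of 7 numbers: the turn, a rotation vector about the world's x, y, z in degrees, then the shift along the world's x, y, z in mm, then the closure, from 0 (fully open) to 1 (shut). A call has 1 to 5 rows; each row is the pose to reach, as a shift and turn from the pose commanded when the call began; what a row does not reach only later rows make up. A row lasts 1/12 s, in which the tool goes at most 41.7 mm and 7.16 degrees, less where a joint would pass 70% of its speed; a pose out of reach is approached as far as the arm can. A call with a gripper value outside its range is refused whole. The fingers move at their own pace and stop on an object; "force" is the grip in N (left out, the last holds). Time passes only in rows, so rows that repeat a pose let the fingers close. It gives the time, the measured TCP pose, the force, the opening and the grip force at its end, in the units of the state.
- r.get_obs(): the state, without advancing time (a new reading comes with each control period).
- r.grab_frame(name): name is "scene" or "top" or "wrist"; returns (picture, depth): 400x640x3 uint8, blue, green, red; 400x640 float32, m along the optical axis (not along the pixel's ray), 0 where there is no reading.
- r.camera_info(name): a dict with "vertical_fov" (degrees; the focal length in pixels is half the picture's height over the tangent of half this angle, whatever the lens; pixels are square), "cx", "cy" (the principal point, pixels), "cam_to_world" (4x4, takes a point from camera to world coordinates); the wrist camera has in their place "T_tool_cam" (4x4, takes a point from camera to tool coordinates, whose origin is the TCP and whose axes are the flange's). Camera axes: x right, y up, looking along -z (the intrinsics and any distortion apply to the point x, -y, -z); pixel columns grow to the right and rows downward; lengths in m; the calibration is good to about 2 mm. A picture is of the moment at which its call begins: read the wrist's pose just before it. camera_info takes no time and is no camera call.
- r.hand_in(): hands the job in; it is judged then, once.
The state is a dict: "clock": time; "joints": joint angles; "qvel": joint speeds; "tau": joint torques, N m; "tcp_pos": TCP position; "orientation": TCP orientation; "contact_force": force on the tool from outside, world axes, zero at the start; "moment": the same for the moment, N m; "grip_width": finger opening in m; "gripper_force": force on a finger pad.
Only numpy, scipy, OpenCV 4.12 (cv2) and the standard library are available. Lean on these libraries where they do the work, as an engineer would, in place of code of your own. Each camera call takes 0.05 s, during which the arm holds its last target. There are 200 camera calls.

## Working session

There is one attempt and no reset: what is moved stays moved. The work goes in short steps, Python scripts to look and compute and a tool call to move; the robot and the scene stay as the last step left them, time stands still between calls to the robot, and variables do not carry over. Pictures are saved under pics/ and viewed, at most 12 in all, crops included, and the job is handed in when it is done.

Besides the shell and the picture viewer there is one more tool, called after "Emit:" by a JSON object that holds its "api" and its "payload". servo_tool: Moves the arm, as the interface text tells. Its arguments: {"type":"object","properties":{"commands":{"type":"array"},"force":{"type":"number"}},"required":["commands"]}

```bash
mkdir -p pics; ls; python3 - <<'E'
from bench import r
import cv2,numpy as np
o=r.get_obs();print({k:np.round(v,3) for k,v in o.items()})
for n in("scene","top"):
    p,d=r.grab_frame(n);cv2.imwrite(f"pics/{n}0.png",p);np.savez(f"{n}0.npz",p=p,d=d);print(n,r.camera_info(n))
print(r.camera_info("wrist"))
E
```

```text
pics
{'clock': np.float64(0.0), 'joints': array([-1.294,  0.478,  0.022,  1.556, -0.012,  1.109, -0.083]), 'qvel': array([ 0.   , -0.   , -0.001, -0.001,  0.001, -0.001, -0.001]), 'tau': array([ 0.0000e+00, -5.9646e+01,  1.6080e+00, -2.8120e+01,  1.2000e-02,
        9.0000e-03,  0.0000e+00]), 'tcp_pos': array([0.253, 0.625, 0.23 ]), 'orientation': array([-6.010e-01, -3.083e+00,  3.000e-03]), 'contact_force': array([ 0.025, -0.287,  0.176]), 'moment': array([ 0.013,  0.009, -0.008]), 'gripper_force': np.float64(0.0), 'grip_width': np.float64(0.085)}
scene {'vertical_fov': 42.1728534758027, 'cx': 322.9781953346561, 'cy': 208.95385678790674, 'cam_to_world': array([[ 0.74356238, -0.39432844,  0.54001858,  1.33678334],
       [ 0.66860696,  0.42767391, -0.60832537, -1.00111126],
       [ 0.00892814,  0.81338804,  0.58165297,  1.01358545],
       [ 0.        ,  0.        ,  0.        ,  1.        ]])}
top {'vertical_fov': 55.43497216815604, 'cx': 317.7235760799398, 'cy': 193.7039900886339, 'cam_to_world': array([[-0.01103975,  0.99003428, -0.14039321,  0.33360157],
       [-0.99992616, -0.010217  ,  0.00657974, -0.03867032],
       [ 0.00507977,  0.14045548,  0.99007396,  1.21756709],
       [ 0.        ,  0.        ,  0.        ,  1.        ]])}
{'vertical_fov': 59.419026059797595, 'cx': 319.38914541916733, 'cy': 198.87327098294048, 'T_tool_cam': array([[ 2.33395579e-05,  9.48948465e-01,  3.15431151e-01,
         8.11266976e-02],
       [ 9.99999507e-01, -3.35140485e-04,  9.34249840e-04,
         1.33245690e-04],
       [ 9.92268700e-04,  3.15430974e-01, -9.48948005e-01,
        -1.42400488e-01],
       [ 0.00000000e+00,  0.00000000e+00,  0.00000000e+00,
         1.00000000e+00]])}
```

View pics/top0.png

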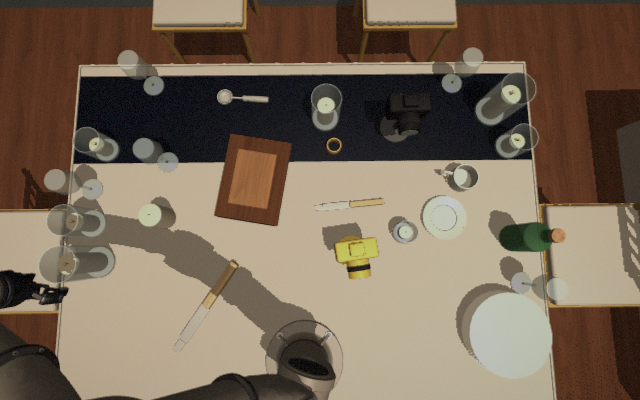

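View pics/scene0.png

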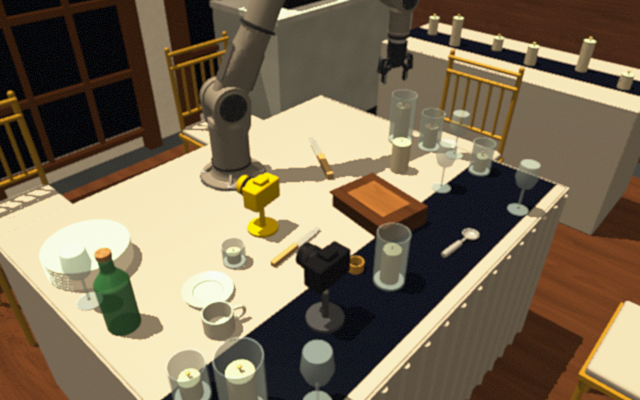

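The top view shows the case at (253,180), front to the right. There are two knives: a small one at (350,204) and a larger one at (207,305). The black camera is at (405,120) and the yellow decoy at (357,255). By pixel length the small knife is about 220 mm, and I'll measure it to check.

```bash
cat > h.py <<'E'
import numpy as np,cv2
from bench import r
from scipy.spatial.transform import Rotation as R
def cam(n,obs=None):
    c=r.camera_info(n);f=200/np.tan(np.radians(c["vertical_fov"]/2))
    if n=="wrist":
        o=obs or r.get_obs();T=np.eye(4);T[:3,:3]=R.from_rotvec(o["orientation"]).as_matrix();T[:3,3]=o["tcp_pos"];M=T@c["T_tool_cam"]
    else: M=c["cam_to_world"]
    return f,c["cx"],c["cy"],M
def rays(C,uv):
    f,cx,cy,M=C;uv=np.atleast_2d(np.asarray(uv,float))
    d=np.c_[(uv[:,0]-cx)/f,-(uv[:,1]-cy)/f,-np.ones(len(uv))]
    return M[:3,3],d@M[:3,:3].T
def plane(C,uv,z):
    o,d=rays(C,uv);return o+d*((z-o[2])/d[:,2])[:,None]
def cloud(C,D):
    v,u=np.mgrid[0:400,0:640];o,d=rays(C,np.c_[u.ravel(),v.ravel()])
    return (o+d*D.ravel()[:,None]).reshape(400,640,3)
def proj(C,P):
    f,cx,cy,M=C;p=(np.atleast_2d(P)-M[:3,3])@M[:3,:3];return np.c_[cx+f*p[:,0]/-p[:,2],cy-f*p[:,1]/-p[:,2]]
E
python3 - <<'E'
from h import *
Z=np.load("top0.npz");p,d=Z["p"],Z["d"];C=cam("top");X=cloud(C,d)
h=cv2.cvtColor(p,cv2.COLOR_BGR2HSV)
for a in [(230,330),(300,330),(60,110)]: print(a,X[a[0],a[1]].round(3))
print("bad",(d==0).mean())
# knives by size: ends by eye
for a,b in [((315,207),(384,202)),((178,348),(236,263))]:
    q=plane(C,[a,b],.012);print(q.round(3),np.linalg.norm(q[0]-q[1]))
print("case px heights",X[180,253],X[145,240],X[210,230])
m=((X[...,2]>.055)&(X[...,2]<.08)).astype(np.uint8);m[:, :200]=0;m[:,300:]=0;m[:120]=0;m[235:]=0
pts=X[m>0][:,:2].astype(np.float32);rc=cv2.minAreaRect((pts*1000).astype(np.float32));print("case",rc,cv2.boxPoints(rc).round(1),m.sum(),X[m>0][:,2].mean())
w=X[80:150,370:440].reshape(-1,3);w=w[w[:,2]>.1];print("cam",w.min(0),w.max(0),len(w))
S=np.load("scene0.npz");Cs=cam("scene");Y=cloud(Cs,S["d"])
for a in [(190,372),(150,300),(262,320),(258,315),(268,325),(240,300)]: print(a,Y[a[0],a[1]].round(3))
cv2.imwrite("pics/c1.png",np.hstack([cv2.resize(p[180:230,300:400],None,fx=4,fy=4,interpolation=2),cv2.resize(p[80:180,370:470][:50],None,fx=4,fy=4,interpolation=2)]))
cv2.imwrite("pics/c1.png",np.vstack([cv2.resize(p[170:290,300:400],(400,480)),])) if 0 else None
cv2.imwrite("pics/c2.png",np.hstack([cv2.resize(S["p"][220:340,260:380],(480,480),interpolation=2)]))
E
```

```text
(230, 330) [ 0.389 -0.085 -0.006]
(300, 330) [ 0.173 -0.081  0.005]
(60, 110) [ 1.358  1.072 -0.739]
bad 0.003875
[[ 0.462 -0.038  0.012]
 [ 0.476 -0.258  0.012]] 0.22080253518911513
[[0.038 0.38  0.012]
 [0.289 0.21  0.012]] 0.3030506658371912
case px heights [0.54040492 0.15087978 0.07158723] [0.65131916 0.1928815  0.06954142] [0.44942158 0.21967164 0.06890975]
case ((546.716796875, 152.65184020996094), (196.8332061767578, 260.9684143066406), 79.9516830444336) [[401.1  78.5]
 [658.   33. ]
 [692.4 226.8]
 [435.4 272.3]] 5322 0.0700412675328468
cam [ 0.33360157 -0.35769691  0.15272081] [ 0.75704507 -0.03867032  1.21756709] 1521
(190, 372) [0.507 0.177 0.069]
(150, 300) [ 0.057  0.298 -0.   ]
(262, 320) [ 0.737 -0.333  0.222]
(258, 315) [ 0.717 -0.329  0.22 ]
(268, 325) [ 0.757 -0.339  0.22 ]
(240, 300) [ 0.464 -0.122  0.011]
```

View pics/c1.png

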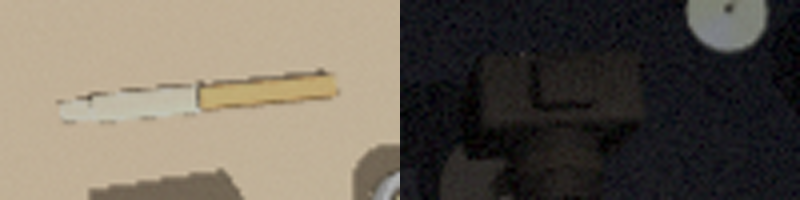

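The small knife at (315–384, 202–207) measures 221 mm. The other, at (178–236, 263–348), measures 303 mm. So the small one is meant, and the crop confirms it: steel blade to the left, light wooden handle to the right. Next I'll measure the camera, the knife axis and the yellow decoy.

```bash
python3 - <<'E'
from h import *
Z=np.load("top0.npz");p,d=Z["p"],Z["d"];C=cam("top");X=cloud(C,d)
S=np.load("scene0.npz");Cs=cam("scene");Y=cloud(Cs,S["d"])
def rect(P,n):
    rc=cv2.minAreaRect((P[:,:2]*1000).astype(np.float32));print(n,len(P),np.round(rc[0],1),np.round(rc[1],1),round(rc[2],1),"z",np.percentile(P[:,2],[1,50,99]).round(3));
for nm,Q in(("top",X),("scene",Y)):
    for n,b in(("black",(.6,.85,-.45,-.22)),("yellow",(.2,.45,-.3,-.05))):
        P=Q.reshape(-1,3);P=P[(P[:,0]>b[0])&(P[:,0]<b[1])&(P[:,1]>b[2])&(P[:,1]<b[3])]
        for lo,hi in((.04,.14),(.15,.3),(.205,.3)):
            q=P[(P[:,2]>lo)&(P[:,2]<hi)]
            if len(q)>5: rect(q,(nm,n,lo))
        q=P[P[:,2]>.1]; print(np.histogram(q[:,2],bins=np.arange(.1,.26,.01)))
# knife
hs=cv2.cvtColor(p,cv2.COLOR_BGR2HSV);sub=np.s_[185:222,305:395]
x=hs[sub];print(x[18,80],x[20,60],x[20,20],x[5,5])
m=np.zeros((400,640),np.uint8);m[sub]=((x[...,1]>110)&(x[...,2]>120))
hm=m.copy();b=np.zeros_like(m);b[sub]=(x[...,1]<50)&(x[...,2]>120)
for n,k,z in(("handle",hm,.02),("blade",b,.0115)):
    k=cv2.morphologyEx(k,cv2.MORPH_OPEN,np.ones((3,3)));v,u=np.nonzero(k);q=plane(C,np.c_[u,v],z);rect(q,n)
E
```

```text
('top', 'black', 0.04) 13 [ 722.2 -293.9] [12.8  3.3] 19.6 z [0.043 0.06  0.077]
('top', 'black', 0.15) 1500 [ 703.4 -300.4] [106.3 115.5] 0.9 z [0.157 0.217 0.237]
('top', 'black', 0.205) 1141 [ 703.8 -300.6] [105.5 115. ] 0.9 z [0.205 0.219 0.237]
(array([  0,   0,   0,   0,   0,  24,  39,  54,  72,  98, 180, 565, 293,
       175,   0]), array([0.1 , 0.11, 0.12, 0.13, 0.14, 0.15, 0.16, 0.17, 0.18, 0.19, 0.2 ,
       0.21, 0.22, 0.23, 0.24, 0.25]))
('top', 'yellow', 0.04) 79 [ 344.2 -201. ] [ 56.2 227.9] 20.7 z [0.041 0.06  0.136]
('top', 'yellow', 0.15) 1267 [ 303.4 -151.5] [105.9 114.7] 7.8 z [0.153 0.177 0.194]
(array([  0,   2,   2,   2,  20,  59, 192, 757, 111, 148,   0,   0,   0,
         0,   0]), array([0.1 , 0.11, 0.12, 0.13, 0.14, 0.15, 0.16, 0.17, 0.18, 0.19, 0.2 ,
       0.21, 0.22, 0.23, 0.24, 0.25]))
('scene', 'black', 0.04) 140 [ 726.1 -304.6] [18.3 17.1] 16.9 z [0.042 0.075 0.106]
('scene', 'black', 0.15) 2034 [ 706.3 -304.3] [107.6 119.7] 0.7 z [0.153 0.21  0.235]
('scene', 'black', 0.205) 1155 [ 706.3 -304.1] [107.6 119.3] 0.1 z [0.205 0.219 0.236]
(array([ 10,   1
[... 642 characters left out ...]
 call last):
  File "<stdin>", line 19, in <module>
  File "<stdin>", line 5, in rect
    return _quantile_unchecked(
        a, q, axis, out, overwrite_input, method, keepdims, weights)
    return _ureduce(a,
                    func=_quantile_ureduce_func,
    ...<5 lines>...
                    overwrite_input=overwrite_input,
                    method=method)
    r = func(a, **kwargs)
    result = _quantile(arr,
                       quantiles=q,
    ...<2 lines>...
                       out=out,
                       weights=wgt)
    slices_having_nans = np.isnan(arr[-1, ...])
                                  ~~~^^^^^^^^^
IndexError: index -1 is out of bounds for axis 0 with size 0
```

```bash
python3 - <<'E'
from h import *
Z=np.load("top0.npz");p,d=Z["p"],Z["d"];C=cam("top");X=cloud(C,d)
P=X.reshape(-1,3);P=P[(P[:,0]>.6)&(P[:,0]<.85)&(P[:,1]>-.45)&(P[:,1]<-.22)&(P[:,2]>.15)&(P[:,2]<.3)]
for a in np.arange(.64,.77,.01):
    q=P[(P[:,0]>=a)&(P[:,0]<a+.01)]
    if len(q): print(round(a,2),len(q),q[:,1].min().round(3),q[:,1].max().round(3),q[:,2].max().round(3),np.median(q[:,2]).round(3))
hs=cv2.cvtColor(p,cv2.COLOR_BGR2HSV);sub=np.s_[185:222,305:395];x=hs[sub]
for n,k,z in(("handle",(x[...,1]>85)&(x[...,2]>110),.02),("blade",(x[...,1]<45)&(x[...,2]>110),.0115)):
    k=cv2.morphologyEx(k.astype(np.uint8),cv2.MORPH_OPEN,np.ones((2,2)));_,L,s,_=cv2.connectedComponentsWithStats(k);i=1+s[1:,4].argmax()
    v,u=np.nonzero(L==i);q=plane(C,np.c_[u+305,v+185],z);rc=cv2.minAreaRect((q[:,:2]*1000).astype(np.float32));print(n,len(q),rc,q.min(0).round(3),q.max(0).round(3))
E
```

```text
0.64 1 -0.283 -0.283 0.174 0.174
0.65 161 -0.33 -0.272 0.217 0.199
0.66 78 -0.328 -0.272 0.219 0.211
0.67 93 -0.334 -0.27 0.22 0.211
0.68 76 -0.329 -0.27 0.22 0.212
0.69 85 -0.326 -0.25 0.218 0.211
0.7 309 -0.357 -0.243 0.223 0.214
0.71 184 -0.356 -0.243 0.238 0.221
0.72 172 -0.357 -0.243 0.239 0.221
0.73 149 -0.358 -0.242 0.239 0.222
0.74 133 -0.355 -0.243 0.237 0.221
0.75 59 -0.356 -0.245 0.222 0.219
handle 205 ((470.1340637207031, -203.8836669921875), (19.318239212036133, 106.3460922241211), 5.123876571655273) [ 0.457 -0.257  0.02 ] [ 0.481 -0.151  0.02 ]
blade 219 ((460.6017761230469, -94.33760070800781), (22.885122299194336, 108.40538787841797), 4.604526042938232) [ 0.449 -0.149  0.012] [ 0.474 -0.041  0.012]
```

Emit:
{"api": "servo_tool", "payload": {"commands": [[0, 0, -7, 20, -41, 5, 0], [0, 0, -14, 40, -80, 10, 0], [0, 0, -21, 60, -118, 20, 0], [0, 0, -28, 80, -155, 30, 0], [0, 0, -35, 100, -192, 40, 0]]}}

```text
clock: 0.52
tcp_pos: [0.3481, 0.4419, 0.2683]
orientation: [-1.508, -2.756, 0.002]
contact_force: [0.5, 0.6, 0.6]
grip_width: 0.0856
gripper_force: 0.0
```

Emit:
{"api": "servo_tool", "payload": {"commands": [[0, 0, -7, 13, -38, 0, 0], [0, 0, -14, 25, -76, 0, 0], [0, 0, -21, 35, -115, 0, 0], [0, 0, -28, 45, -153, 0, 0], [0, 0, -30, 50, -192, 0, 0]]}}

```text
clock: 0.93
tcp_pos: [0.3983, 0.25, 0.2684]
orientation: [2.171, 2.27, 0.0]
contact_force: [1.8, -0.2, 0.0]
grip_width: 0.0852
gripper_force: 0.0
```

Emit:
{"api": "servo_tool", "payload": {"commands": [[0, 0, 0, 10, -40, 0, 0], [0, 0, 0, 15, -80, 0, 0], [0, 0, 0, 20, -120, 0, 0], [0, 0, 0, 20, -160, 0, 0], [0, 0, 0, 20, -200, 0, 0]]}}

```text
clock: 1.35
tcp_pos: [0.4173, 0.05, 0.2684]
orientation: [-2.164, -2.278, -0.0]
contact_force: [1.5, -0.4, 0.7]
grip_width: 0.0857
gripper_force: 0.0
```

Emit:
{"api": "servo_tool", "payload": {"commands": [[0, 0, 0, 10, -40, 0, 0], [0, 0, 0, 20, -80, -10, 0], [0, 0, 0, 40, -120, -30, 0], [0, 0, 0, 48, -155, -60, 0], [0, 0, 0, 48, -155, -60, 0]]}}

```text
clock: 1.77
tcp_pos: [0.465, -0.1077, 0.2064]
orientation: [2.169, 2.272, -0.005]
contact_force: [-1.1, 0.3, 1.4]
grip_width: 0.0854
gripper_force: 0.0
```

```bash
python3 - <<'E'
from h import *
o=r.get_obs();C=cam("wrist",o);p,d=r.grab_frame("wrist");cv2.imwrite("pics/w1.png",p);print(o["tcp_pos"],R.from_rotvec(o["orientation"]).as_matrix()[:,0])
X=cloud(C,d);h=cv2.cvtColor(p,cv2.COLOR_BGR2HSV)
b=(X[...,0]>.42)&(X[...,0]<.52)&(X[...,1]>-.28)&(X[...,1]<-.02)&(X[...,2]<.05)
for n,k,z in(("handle",b&(h[...,1]>85)&(h[...,2]>100),.02),("blade",b&(h[...,1]<45)&(h[...,2]>100),.0115)):
    k=cv2.morphologyEx(k.astype(np.uint8),cv2.MORPH_OPEN,np.ones((5,5)));_,L,s,_=cv2.connectedComponentsWithStats(k);i=1+s[1:,4].argmax()
    v,u=np.nonzero(L==i);q=plane(C,np.c_[u,v],z);rc=cv2.minAreaRect((q[:,:2]*1000).astype(np.float32));print(n,len(q),rc,q.min(0).round(3),q.max(0).round(3),np.median(X[L==i],0))
E
```

```text
[ 0.46495832 -0.10768418  0.20638289] [-0.04643834  0.99891749 -0.00270847]
handle 1653 ((475.3218688964844, -200.13479614257812), (18.55280303955078, 109.0894546508789), 4.910835266113281) [ 0.462 -0.255  0.02 ] [ 0.488 -0.146  0.02 ] [ 0.47511692 -0.19703492  0.01960035]
blade 1620 ((466.876220703125, -103.78643798828125), (20.5109920501709, 82.90001678466797), 4.926356315612793) [ 0.454 -0.145  0.011] [ 0.479 -0.063  0.012] [ 0.4660982  -0.10291175  0.01121641]
```

View pics/w1.png

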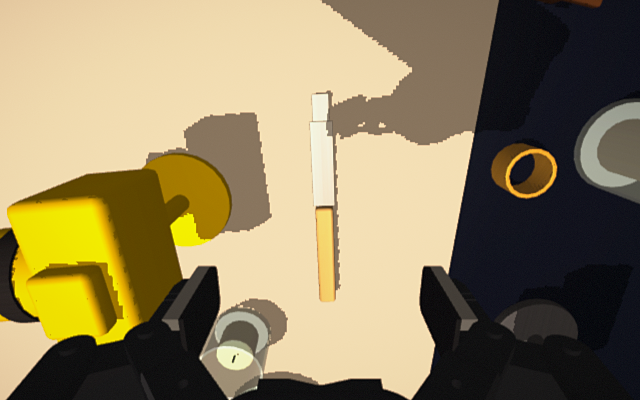

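The wrist view shows the knife upright in the picture, tip at (320,95) and handle end at (327,300), with the yellow stand at left and the napkin ring at (530,172). The handle centre is near (0.475, −0.200).

Emit:
{"api": "servo_tool", "payload": {"commands": [[0, 0, 2.3, 6, -35, 0, 0.3], [0, 0, 2.3, 6.5, -63, 0, 0.4], [0, 0, 2.3, 6.5, -63, -40, 0.4], [0, 0, 2.3, 6.5, -63, -80, 0.4], [0, 0, 2.3, 6.5, -63, -120, 0.4]]}}

```text
clock: 2.23
tcp_pos: [0.473, -0.1655, 0.0877]
orientation: [2.116, 2.32, 0.003]
contact_force: [1.0, 1.1, 0.4]
grip_width: 0.0511
gripper_force: 0.0
```

Emit:
{"api": "servo_tool", "payload": {"commands": [[0, 0, 0, 0, 0, -30, 0.4], [0, 0, 0, 0, 0, -60, 0.4], [0, 0, 0, 0, 0, -75, 0.4], [0, 0, 0, 0, 0, -82, 0.4], [0, 0, 0, 0, 0, -82, 0.4]]}}

```text
clock: 2.65
tcp_pos: [0.4716, -0.165, 0.0055]
orientation: [-2.115, -2.32, 0.001]
contact_force: [-0.3, -0.2, 0.2]
grip_width: 0.0512
gripper_force: 0.0
```

Emit:
{"api": "servo_tool", "payload": {"commands": [[0, 0, 0, 0, 0, 0, 1], [0, 0, 0, 0, 0, 0, 1], [0, 0, 0, 0, 0, 0, 1], [0, 0, 0, 0, 0, 0, 1], [0, 0, 0, 0, 0, 0, 1]], "force": 115}}

```text
clock: 3.07
tcp_pos: [0.4734, -0.1659, 0.0083]
orientation: [2.116, 2.319, 0.003]
contact_force: [-1.9, 0.2, 9.9]
grip_width: 0.0147
gripper_force: 113.0
```

Emit:
{"api": "servo_tool", "payload": {"commands": [[0, 0, 0, 0, 0, 15, 1], [0, 0, 0, 0, 0, 40, 1], [0, 0, 0, 0, 0, 60, 1], [0, 0, 0, 0, 0, 60, 1], [0, 0, 0, 0, 0, 60, 1]]}}

```text
clock: 3.48
tcp_pos: [0.4735, -0.1658, 0.068]
orientation: [2.115, 2.319, 0.004]
contact_force: [-0.1, -0.6, -0.5]
grip_width: 0.0148
gripper_force: 113.0
```

```bash
python3 - <<'E'
from h import *
o=r.get_obs();C=cam("wrist",o);p,d=r.grab_frame("wrist");cv2.imwrite("pics/w2.png",p);np.savez("w2.npz",p=p,d=d,c=np.array(o["tcp_pos"]),o=o["orientation"]);print(o["tcp_pos"],o["grip_width"],o["contact_force"])
X=cloud(C,d);h=cv2.cvtColor(p,cv2.COLOR_BGR2HSV)
T=C[3]@np.linalg.inv(r.camera_info("wrist")["T_tool_cam"]);Q=(X-T[:3,3])@T[:3,:3]
# blade points in tool frame
k=(Q[...,0]>.02)&(Q[...,0]<.18)&(abs(Q[...,1])<.03)&(Q[...,2]<.02)&(Q[...,2]>-.04)
q=Q[k];print(len(q),q.min(0).round(4),q.max(0).round(4))
for a in np.arange(.02,.16,.01):
    s=q[(q[:,0]>=a)&(q[:,0]<a+.01)]
    if len(s):print(a.round(2),len(s),s[:,1].min().round(4),s[:,1].max().round(4),np.median(s[:,2]).round(4))
E
```

```text
[ 0.47349443 -0.16576731  0.06801702] 0.014785560844801357 [-0.0939404  -0.58759019 -0.53850891]
12775 [ 0.02   -0.0108 -0.0103] [ 0.109   0.0116 -0.0006]
0.02 1112 -0.0108 0.0111 -0.003
0.03 1185 -0.0108 0.0113 -0.003
0.04 1243 -0.0106 0.0113 -0.003
0.05 1353 -0.0108 0.0113 -0.003
0.06 1439 -0.0106 0.0114 -0.003
0.07 1538 -0.0106 0.0115 -0.003
0.08 1651 -0.0105 0.0115 -0.003
0.09 1787 -0.0105 0.0116 -0.003
0.1 1467 -0.0104 0.0115 -0.0029
```

View pics/w2.png

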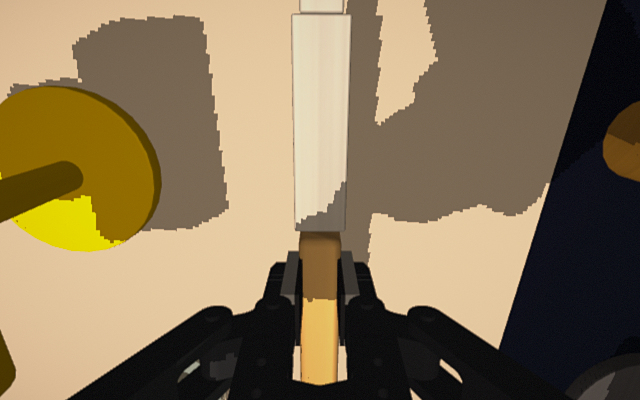

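The knife is gripped squarely and level, with the blade at columns 295–350. Next I'll square it to the case and stop short of the front edge.

Emit:
{"api": "servo_tool", "payload": {"commands": [[0, 0, -5, 8, 20, -5, 1], [0, 0, -10, 16, 40, -10, 1], [0, 0, -15, 24, 60, -18, 1], [0, 0, -15, 31, 74, -18, 1], [0, 0, -15, 31, 74, -18, 1]]}}

```text
clock: 3.95
tcp_pos: [0.5039, -0.0879, 0.0469]
orientation: [-2.395, -2.03, 0.001]
contact_force: [0.3, -0.2, -0.4]
grip_width: 0.015
gripper_force: 113.0
```

```bash
python3 - <<'E'
from h import *
o=r.get_obs();C=cam("wrist",o);p,d=r.grab_frame("wrist");cv2.imwrite("pics/w3.png",p);print(o["tcp_pos"],o["orientation"])
X=cloud(C,d)
T=C[3]@np.linalg.inv(r.camera_info("wrist")["T_tool_cam"]);Q=(X-T[:3,3])@T[:3,:3]
k=(X[...,2]>.062)&(X[...,2]<.075)&(X[...,1]>.02)
q=Q[k];print(len(q),np.median(X[k][:,2]))
for a in np.arange(-.08,.09,.02):
    s=q[(q[:,1]>=a)&(q[:,1]<a+.01)]
    if len(s):print("lid edge at tool y",a.round(2),"x",np.percentile(s[:,0],1).round(4))
b=(abs(Q[...,1])<.012)&(X[...,2]<.056)&(X[...,2]>.045)&(Q[...,0]>.0);s=Q[b];print("blade x",s[:,0].min(),s[:,0].max(),np.median(X[b][:,2]))
E
```

```text
[ 0.50388753 -0.08787486  0.04694786] [-2.39473274e+00 -2.02980906e+00  1.11505699e-03]
0 nan
blade x 0.01040937206928362 0.10894491742336816 0.05000128529420669
  return _methods._mean(a, axis=axis, dtype=dtype,
  ret = ret.dtype.type(ret / rcount)
```

View pics/w3.png

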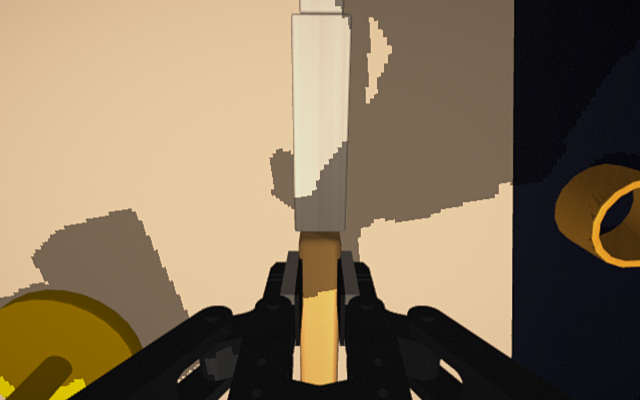

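The case is outside this view, since the wrist camera only sees about 109 mm ahead. I'll advance under the overhang and feel for the front wall.

Emit:
{"api": "servo_tool", "payload": {"commands": [[0, 0, 0, 1, 5, 0, 1], [0, 0, 0, 2, 11, 0, 1], [0, 0, 0, 3, 16, 0, 1], [0, 0, 0, 4, 22, 0, 1], [0, 0, 0, 4, 22, 0, 1]]}}

```text
clock: 4.42
tcp_pos: [0.5074, -0.0686, 0.0485]
orientation: [-2.4, -2.026, -0.001]
contact_force: [0.5, 0.5, -1.6]
grip_width: 0.0145
gripper_force: 113.0
```

Emit:
{"api": "servo_tool", "payload": {"commands": [[0, 0, 0, 0, 2, 0, 1], [0, 0, 0, 0.5, 3, 0, 1], [0, 0, 0, 0.5, 3, 0, 1]]}}

```text
clock: 4.67
tcp_pos: [0.5078, -0.0669, 0.0485]
orientation: [2.402, 2.025, 0.0]
contact_force: [0.1, 0.1, -0.7]
grip_width: 0.0145
gripper_force: 113.0
```

```bash
python3 - <<'E'
from h import *
print(r.get_obs()["contact_force"],r.get_obs()["tcp_pos"])
C=cam("scene");p,d=r.grab_frame("scene");cv2.imwrite("pics/s4.png",p)
X=cloud(C,d);o=np.array([.5295,.0558]);cx=np.array([.174,.985]);cy=np.array([-.985,.174])
U=(X[...,:2]-o)@np.c_[cx,cy]
lid=(X[...,2]>.062)&(X[...,2]<.075)&(abs(U[...,1])<.12)&(U[...,0]>-.03)&(U[...,0]<.2)
for a in np.arange(-.12,.12,.03):
    s=U[lid&(U[...,1]>=a)&(U[...,1]<a+.03)]
    if len(s):print("y",a.round(2),"edge x",np.percentile(s[:,0],.5).round(4),s[:,0].max().round(3))
print("lid z",np.median(X[lid][:,2]))
b=(X[...,2]>.042)&(X[...,2]<.056)&(abs(U[...,1])<.02)&(U[...,0]<.02)&(U[...,0]>-.09)
print("blade",U[b].min(0),U[b].max(0),X[b][:,2].mean(),b.sum())
w=proj(C,[.5295,.0558,.06])[0].astype(int);print(w)
cv2.imwrite("pics/s4c.png",cv2.resize(p[w[1]-50:w[1]+50,w[0]-70:w[0]+70],(700,500),interpolation=2))
E
```

```text
[ 0.11918595  0.11068673 -0.72257278] [ 0.507779   -0.066854    0.04854179]
y -0.12 edge x -0.0016 0.194
y -0.09 edge x -0.0035 0.197
y -0.06 edge x -0.003 0.192
y -0.03 edge x -0.0033 0.194
y 0.0 edge x -0.0036 0.191
y 0.03 edge x -0.0027 0.193
y 0.06 edge x -0.0044 0.195
y 0.09 edge x 0.001 0.196
lid z 0.07012966710467705
blade [-0.08947932 -0.01805963] [0.0165872  0.01434668] 0.051842824558486364 128
[354 210]
```

View pics/s4c.png

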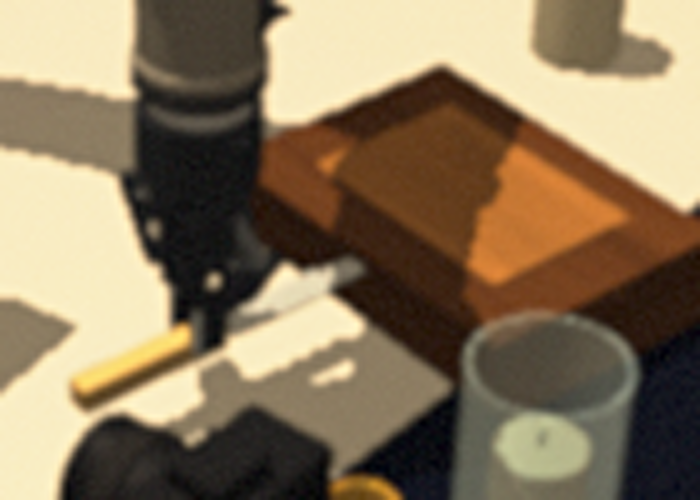

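The scene view shows the blade tip at crop (365,268), just at or under the lid's front edge and below it. I'll keep advancing.

Emit:
{"api": "servo_tool", "payload": {"commands": [[0, 0, 0, 0.5, 2, 0, 1], [0, 0, 0, 0.7, 4, 0, 1], [0, 0, 0, 0.7, 4, 0, 1]]}}

```text
clock: 4.97
tcp_pos: [0.5085, -0.0625, 0.0485]
orientation: [-2.402, -2.025, -0.0]
contact_force: [0.1, -0.1, 0.3]
grip_width: 0.0146
gripper_force: 113.0
```

Emit:
{"api": "servo_tool", "payload": {"commands": [[0, 0, 0, 0.3, 2, 0, 1], [0, 0, 0, 0.5, 3, 0, 1], [0, 0, 0, 0.5, 3, 0, 1]]}}

```text
clock: 5.22
tcp_pos: [0.509, -0.0596, 0.0485]
orientation: [-2.402, -2.025, -0.0]
contact_force: [0.7, 0.7, -0.4]
grip_width: 0.0148
gripper_force: 113.0
```

Emit:
{"api": "servo_tool", "payload": {"commands": [[0, 0, 0, 0.3, 2, 0, 1], [0, 0, 0, 0.5, 3, 0, 1], [0, 0, 0, 0.5, 3, 0, 1]]}}

```text
clock: 5.47
tcp_pos: [0.5094, -0.0572, 0.0485]
orientation: [2.402, 2.024, -0.0]
contact_force: [-0.0, -1.6, -0.6]
grip_width: 0.0145
gripper_force: 113.0
```

Wall contact: Fy is −1.6 N at the expected depth. I'll back off 3 mm and lift.

Emit:
{"api": "servo_tool", "payload": {"commands": [[0, 0, 0, -0.5, -3, 0, 1], [0, 0, 0, -0.5, -3, 6, 1], [0, 0, 0, -0.5, -3, 12, 1], [0, 0, 0, -0.3, -1.5, 19, 1], [0, 0, 0, 0.2, 1, 26, 1]]}}

```text
clock: 5.88
tcp_pos: [0.5093, -0.0565, 0.0752]
orientation: [2.403, 2.023, -0.001]
contact_force: [-0.6, -1.5, -2.8]
grip_width: 0.0145
gripper_force: 112.8
```

Emit:
{"api": "servo_tool", "payload": {"commands": [[0, 0, 0, 0.5, 2.5, 9, 1], [0, 0, 0, 1, 5.5, 18, 1], [0, 0, 0, 1.6, 9, 26, 1], [0, 0, 0, 2.2, 12.5, 34, 1], [0, 0, 0, 2.2, 12.5, 34, 1]]}}

```text
clock: 6.3
tcp_pos: [0.5129, -0.0423, 0.1101]
orientation: [2.4, 2.026, 0.004]
contact_force: [-0.0, -1.6, -1.4]
grip_width: 0.0144
gripper_force: 113.0
```

```bash
cat > lid.py <<'E'
from h import *
o=r.get_obs();print(o["contact_force"].round(2),o["tcp_pos"].round(4),o["moment"].round(2))
C=cam("scene");p,d=r.grab_frame("scene");cv2.imwrite("pics/s_l%.2f.png"%o["clock"],p)
X=cloud(C,d);E=np.array([.5295,.0558]);U=(X[...,:2]-E)@np.array([[.174,-.985],[.985,.174]])
# lid far part (right side of the case as seen: local y -0.13..-0.05)
h=cv2.cvtColor(p,cv2.COLOR_BGR2HSV)
m=(U[...,1]<-.06)&(U[...,1]>-.125)&(U[...,0]>-.05)&(U[...,0]<.26)&(X[...,2]>.066)&(X[...,2]<.3)&(h[...,0]<18)&(h[...,1]>100)
q=np.c_[U[m][:,0],X[m][:,2]]
print(len(q),"lowest",q[q[:,1].argmin()],"highest",q[q[:,1].argmax()])
if len(q)>20:
    t=q[q[:,1].argmax()];print("angle by top point",np.arctan2(t[1]-.064,.195-t[0]))
    f=cv2.fitLine(q.astype(np.float32),cv2.DIST_HUBER,0,.01,.01).ravel();print("fit",np.arctan2(-f[1]*np.sign(f[0]),abs(f[0])),f[2:])
E
python3 lid.py
```

```text
[-0.02 -1.62 -1.4 ] [ 0.5129 -0.0423  0.1101] [-0.31  0.1   0.  ]
509 lowest [0.19643469 0.06831135] highest [0.00783522 0.13243684]
angle by top point 0.3505485107798691
fit 0.30275372 [0.06660809 0.11034928]
```

The lid follows, at about 0.31 rad. I'll continue along the arc.

Emit:
{"api": "servo_tool", "payload": {"commands": [[0, 0, 0, 0.9, 5, 8, 1], [0, 0, 0, 1.7, 10, 15, 1], [0, 0, 0, 3, 17.5, 25, 1], [0, 0, 0, 4.5, 25.5, 35, 1], [0, 0, 0, 4.5, 25.5, 35, 1]]}}

```text
clock: 6.77
tcp_pos: [0.5177, -0.0161, 0.1451]
orientation: [2.4, 2.027, 0.004]
contact_force: [0.8, -0.4, -3.1]
grip_width: 0.0145
gripper_force: 113.0
```

Emit:
{"api": "servo_tool", "payload": {"commands": [[0, 0, 0, 1.5, 8.5, 9, 1], [0, 0, 0, 3, 17, 18, 1], [0, 0, 0, 5, 29, 29, 1], [0, 0, 0, 7.2, 40.5, 39, 1], [0, 0, 0, 7.2, 40.5, 39, 1]]}}

```text
clock: 7.18
tcp_pos: [0.5248, 0.0249, 0.1837]
orientation: [2.399, 2.028, 0.004]
contact_force: [0.8, 0.2, -1.3]
grip_width: 0.0146
gripper_force: 113.1
```

```bash
python3 lid.py
```

```text
[ 0.79  0.21 -1.3 ] [0.5248 0.0249 0.1837] [ 0.1  -0.07 -0.  ]
287 lowest [0.19026773 0.06649436] highest [0.07531313 0.22442105]
angle by top point 0.9298090067609941
fit 0.9248836 [0.13083261 0.14583905]
```

Emit:
{"api": "servo_tool", "payload": {"commands": [[0, 0, 0, 2.4, 14, 9, 1], [0, 0, 0, 5, 27.5, 15, 1], [0, 0, 0, 7.5, 42, 21, 1], [0, 0, 0, 10, 57, 25, 1], [0, 0, 0, 10, 57, 25, 1]]}}

```text
clock: 7.65
tcp_pos: [0.5342, 0.082, 0.2074]
orientation: [-2.399, -2.028, -0.002]
contact_force: [1.0, -0.4, -0.8]
grip_width: 0.0145
gripper_force: 113.8
```

Emit:
{"api": "servo_tool", "payload": {"commands": [[0, 0, 0, 2.6, 15, 2, 1], [0, 0, 0, 5.2, 30, 3, 1], [0, 0, 0, 7.5, 42, 3, 1], [0, 0, 0, 9.5, 54, 2, 1], [0, 0, 0, 9.5, 54, 2, 1]]}}

```text
clock: 8.07
tcp_pos: [0.5433, 0.137, 0.2089]
orientation: [-2.398, -2.029, -0.001]
contact_force: [0.1, 0.6, -0.3]
grip_width: 0.0146
gripper_force: 113.8
```

```bash
python3 lid.py
```

```text
[ 0.12  0.6  -0.29] [0.5433 0.137  0.2089] [ 0.05  0.03 -0.04]
962 lowest [0.01523997 0.06606413] highest [0.21562082 0.25781916]
angle by top point 1.676789646644117
fit -1.448039 [0.20479463 0.14670391]
```

The lid is upright at about 1.65 rad. I'll withdraw and lay the knife back on its free spot.

Emit:
{"api": "servo_tool", "payload": {"commands": [[0, 0, 0, -5, -30, 0, 1], [0, 0, 0, -12, -68, 0, 1], [0, 0, 0, -19, -108, 0, 1], [0, 0, 0, -26, -148, 0, 1], [0, 0, 0, -33, -187, 0, 1]]}}

```text
clock: 8.53
tcp_pos: [0.5091, -0.0555, 0.2094]
orientation: [-2.402, -2.024, -0.001]
contact_force: [0.4, -0.7, -0.1]
grip_width: 0.0145
gripper_force: 113.8
```

Emit:
{"api": "servo_tool", "payload": {"commands": [[0, 0, 5, -10, -35, -10, 1], [0, 0, 10, -20, -70, -30, 1], [0, 0, 15, -30, -100, -60, 1], [0, 0, 15, -35, -115, -100, 1], [0, 0, 15, -35, -115, -140, 1]]}}

```text
clock: 8.95
tcp_pos: [0.4741, -0.1733, 0.0706]
orientation: [2.122, 2.311, 0.001]
contact_force: [1.2, 1.7, -0.5]
grip_width: 0.0143
gripper_force: 114.0
```

Emit:
{"api": "servo_tool", "payload": {"commands": [[0, 0, 0, 0, 0, -25, 1], [0, 0, 0, 0, 0, -42, 1], [0, 0, 0, 0, 0, -50, 1], [0, 0, 0, 0, 0, -53, 1], [0, 0, 0, 0, 0, -53, 1]]}}

```text
clock: 9.37
tcp_pos: [0.4751, -0.1686, 0.0177]
orientation: [2.118, 2.321, -0.0]
contact_force: [0.1, 0.2, -0.1]
grip_width: 0.0146
gripper_force: 113.9
```

Emit:
{"api": "servo_tool", "payload": {"commands": [[0, 0, 0, 0, 0, -4, 1], [0, 0, 0, 0, 0, -7, 1], [0, 0, 0, 0, 0, -8.5, 1], [0, 0, 0, 0, 0, -8.5, 1]]}}

```text
clock: 9.7
tcp_pos: [0.4753, -0.1682, 0.0095]
orientation: [2.117, 2.321, 0.001]
contact_force: [-0.3, 0.5, -0.5]
grip_width: 0.0145
gripper_force: 113.9
```

Emit:
{"api": "servo_tool", "payload": {"commands": [[0, 0, 0, 0, 0, -1, 1], [0, 0, 0, 0, 0, -1, 0.8], [0, 0, 0, 0, 0, 0, 0.6], [0, 0, 0, 0, 0, 0, 0.5], [0, 0, 0, 0, 0, 0, 0.45]], "force": 20}}

```text
clock: 10.12
tcp_pos: [0.4752, -0.1684, 0.0094]
orientation: [2.117, 2.321, 0.0]
contact_force: [1.0, -0.2, -0.3]
grip_width: 0.0472
gripper_force: 0.0
```

Emit:
{"api": "servo_tool", "payload": {"commands": [[0, 0, 0, 0, 0, 10, 0.45], [0, 0, 0, 0, 0, 50, 0.45], [0, 0, 0, 0, 0, 90, 0.45], [0, 0, 0, 0, 0, 130, 0.45], [0, 0, 0, 0, 0, 170, 0.45]]}}

```text
clock: 10.53
tcp_pos: [0.4742, -0.1687, 0.1813]
orientation: [-2.118, -2.319, 0.001]
contact_force: [1.1, 0.5, 0.4]
grip_width: 0.0471
gripper_force: 0.0
```

Emit:
{"api": "servo_tool", "payload": {"commands": [[0, 0, -7, 5, 35, 20, 0.45], [0, 0, -14, 10, 70, 40, 0.45], [0, 0, -14, 10, 105, 60, 0.45], [0, 0, -14, 10, 115, 80, 0.45], [0, 0, -14, 10, 115, 90, 0.45]]}}

```text
clock: 10.95
tcp_pos: [0.4863, -0.0489, 0.2719]
orientation: [2.378, 2.053, 0.005]
contact_force: [1.5, -0.6, -0.0]
grip_width: 0.047
gripper_force: 0.0
```

```bash
python3 - <<'E'
from h import *
o=r.get_obs();print(o["tcp_pos"],o["orientation"],o["joints"].round(2))
C=cam("wrist",o);p,d=r.grab_frame("wrist");cv2.imwrite("pics/w5.png",p);np.savez("w5.npz",p=p,d=d,pos=o["tcp_pos"],ori=o["orientation"])
t,dt=r.grab_frame("top");X=cloud(cam("top"),dt);np.savez("top5.npz",p=t,d=dt)
S,ds=r.grab_frame("scene")
w=cv2.resize(p,(800,500));cv2.imwrite("pics/v5.png",np.hstack([cv2.resize(t[100:280,180:400],(400,327),interpolation=2),cv2.resize(S[130:310,250:470],(400,327),interpolation=2)]))
E
```

```text
[ 0.48629537 -0.04888632  0.27193532] [2.37802932 2.05288151 0.005396  ] [-0.87  0.16  0.96  1.99 -0.15  1.07  0.01]
```

View pics/w5.png

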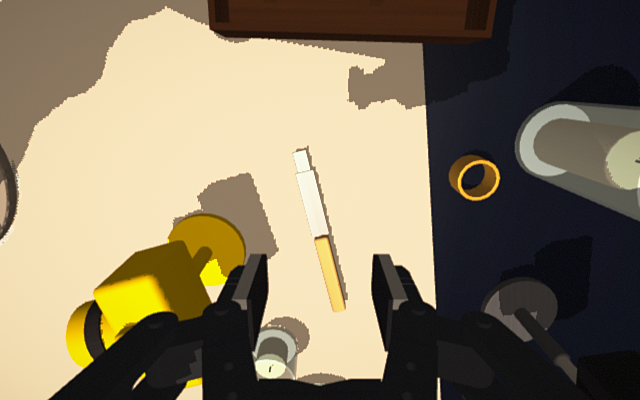

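View pics/v5.png

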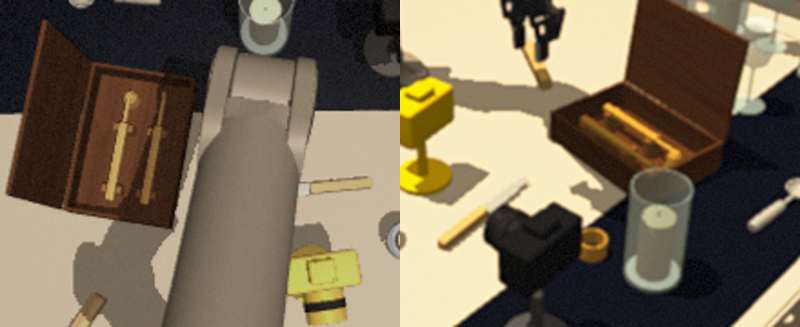

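The knife lies flat: in the wrist view its tip is at (300,150) and its handle end at (340,310). The lid stands open. The implement with the bell is nearer the hinge (bell at crop (130,100)), so the snuffer is at case x = +20 and the dipper at −40. I'll hover over it and measure.

Emit:
{"api": "servo_tool", "payload": {"commands": [[0, 0, 7, 10, 30, 0, 0.55], [0, 0, 14, 20, 60, 0, 0.55], [0, 0, 21, 30, 90, 0, 0.55], [0, 0, 28, 40, 120, 0, 0.55], [0, 0, 35, 50, 145, 0, 0.55]]}}

```text
clock: 11.52
tcp_pos: [0.5347, 0.0917, 0.2676]
orientation: [-1.653, -2.67, 0.003]
contact_force: [0.1, 0.1, -0.3]
grip_width: 0.0383
gripper_force: 0.0
```

Emit:
{"api": "servo_tool", "payload": {"commands": [[0, 0, 7, 5, 20, -5, 0.55], [0, 0, 14, 10, 40, -10, 0.55], [0, 0, 21, 15, 60, -15, 0.55], [0, 0, 28, 15, 75, -20, 0.55], [0, 0, 35, 15, 80, -20, 0.55]]}}

```text
clock: 11.93
tcp_pos: [0.5491, 0.1721, 0.2461]
orientation: [-0.77, -3.042, 0.004]
contact_force: [-0.0, 0.8, 1.1]
grip_width: 0.0386
gripper_force: 0.0
```

Emit:
{"api": "servo_tool", "payload": {"commands": [[0, 0, 7, 0, 0, -15, 0.55], [0, 0, 14, 0, 0, -30, 0.55], [0, 0, 18.4, 0, 0, -40, 0.55], [0, 0, 18.4, 0, 0, -40, 0.55]]}}

```text
clock: 12.27
tcp_pos: [0.5483, 0.1686, 0.2056]
orientation: [-0.284, -3.123, 0.006]
contact_force: [-0.4, -0.1, -0.2]
grip_width: 0.0388
gripper_force: 0.0
```

```bash
python3 - <<'E'
from h import *
o=r.get_obs();C=cam("wrist",o);p,d=r.grab_frame("wrist");cv2.imwrite("pics/w6.png",p);print(o["tcp_pos"],o["orientation"],o["joints"].round(2),o["contact_force"].round(1))
T=R.from_rotvec(o["orientation"]).as_matrix();X=cloud(C,d);h=cv2.cvtColor(p,cv2.COLOR_BGR2HSV)
E=np.array([.5295,.0558]);U=(X[...,:2]-E)@np.array([[.174,-.985],[.985,.174]])
k=(X[...,2]>.044)&(X[...,2]<.053)&(U[...,0]>.1)&(U[...,0]<.155)&(abs(U[...,1])<.12)
q=X[k];rc=cv2.minAreaRect((q[:,:2]*1000).astype(np.float32));print("handle",len(q),rc,q.mean(0))
for a in np.arange(-.12,.12,.02):
    s=k&(U[...,1]>=a)&(U[...,1]<a+.02)
    if s.any():print("case y",a.round(2),s.sum(),"u",U[s][:,0].min().round(4),U[s][:,0].max().round(4),X[s][:,2].mean().round(4))
k=(X[...,2]>.044)&(X[...,2]<.053)&(U[...,0]>.045)&(U[...,0]<.09)&(abs(U[...,1])<.1);print("dipper u",U[k].min(0),U[k].max(0))
E
```

```text
[0.54831219 0.16860561 0.2055621 ] [-0.28377373 -3.12313869  0.00584954] [-0.8   0.37  0.51  1.85 -0.21  0.98  1.18] [-0.4 -0.1 -0.2]
handle 2767 ((546.4357299804688, 181.92953491210938), (19.045963287353516, 186.7459716796875), 79.84326934814453) [0.52362905 0.1834184  0.04726124]
case y -0.1 32 u 0.1204 0.1301 0.0446
case y -0.08 97 u 0.1223 0.1281 0.0449
case y -0.06 95 u 0.1223 0.128 0.0451
case y -0.04 257 u 0.1185 0.1314 0.0473
case y -0.02 317 u 0.1185 0.1313 0.0476
case y 0.0 343 u 0.1185 0.1318 0.0476
case y 0.02 380 u 0.1177 0.1317 0.0474
case y 0.04 407 u 0.1178 0.1315 0.0474
case y 0.06 423 u 0.1178 0.1369 0.0474
case y 0.08 416 u 0.1178 0.1309 0.0475
dipper u [ 0.05756674 -0.0700074 ] [0.07211309 0.09527726]
```

View pics/w6.png

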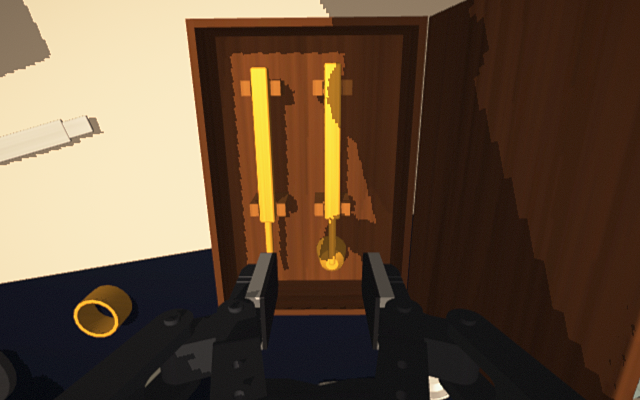

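In the wrist view the snuffer is the right-hand bar (col 332, bell at (332,255)) and the dipper the left-hand one (col 262). I'll grasp at the snuffer's origin, between the cradles.

Emit:
{"api": "servo_tool", "payload": {"commands": [[0, 0, 0, -4, 6, -20, 0.55], [0, 0, 0, -7, 12, -50, 0.55], [0, 0, 0, -7, 12, -85, 0.55], [0, 0, 0, -7, 12, -110, 0.55], [0, 0, 0, -7, 12, -130, 0.55]]}}

```text
clock: 12.73
tcp_pos: [0.5424, 0.1823, 0.0772]
orientation: [-0.29, -3.127, 0.002]
contact_force: [0.4, 0.4, 0.3]
grip_width: 0.0387
gripper_force: 0.0
```

Emit:
{"api": "servo_tool", "payload": {"commands": [[0, 0, 0, 0, 0, -18, 0.55], [0, 0, 0, 0, 0, -34, 0.55], [0, 0, 0, 0, 0, -46, 0.55], [0, 0, 0, 0, 0, -46, 0.55]]}}

```text
clock: 13.07
tcp_pos: [0.542, 0.1822, 0.0312]
orientation: [-0.288, -3.125, 0.004]
contact_force: [-0.4, -1.0, -0.3]
grip_width: 0.0383
gripper_force: 0.0
```

Emit:
{"api": "servo_tool", "payload": {"commands": [[0, 0, 0, 0, -1.5, -3, 0.6], [0, 0, 0, 0, -1.5, -3, 1], [0, 0, 0, 0, -1.5, -3, 1], [0, 0, 0, 0, -1.5, -3, 1], [0, 0, 0, 0, -1.5, -3, 1]], "force": 60}}

```text
clock: 13.48
tcp_pos: [0.5438, 0.1815, 0.0312]
orientation: [0.284, 3.127, 0.0]
contact_force: [-0.6, -4.0, 5.2]
grip_width: 0.0128
gripper_force: 59.3
```

Emit:
{"api": "servo_tool", "payload": {"commands": [[0, 0, 0, 0, -1.5, 5, 1], [0, 0, 0, 0, -1.5, 20, 1], [0, 0, 0, 0, -1.5, 40, 1], [0, 0, 0, 0, -1.5, 60, 1], [0, 0, 0, 0, -1.5, 60, 1]]}}

```text
clock: 13.9
tcp_pos: [0.5453, 0.1818, 0.094]
orientation: [0.283, 3.124, 0.006]
contact_force: [0.8, 0.7, -1.1]
grip_width: 0.0127
gripper_force: 58.7
```

Held. I'll lift, move clear of the lid, then rotate and carry to the view point.

Emit:
{"api": "servo_tool", "payload": {"commands": [[0, 0, 0, 0, 0, 35, 1], [0, 0, 0, 0, -5, 70, 1], [0, 0, 0, 0, -25, 100, 1], [0, 0, -5, 0, -55, 125, 1], [0, 0, -10, 0, -85, 130, 1]]}}

```text
clock: 14.32
tcp_pos: [0.5452, 0.0962, 0.2244]
orientation: [0.556, 3.086, 0.007]
contact_force: [1.9, 0.9, -0.3]
grip_width: 0.0124
gripper_force: 58.9
```

Emit:
{"api": "servo_tool", "payload": {"commands": [[0, 0, -6.5, -2, -30, 0, 1], [0, 0, -13, -4, -60, 0, 1], [0, 0, -20, -6, -90, 0, 1], [0, 0, -26.5, -8, -115, 0, 1], [0, 0, -33, -10, -140, 0, 1]]}}

```text
clock: 14.73
tcp_pos: [0.5325, -0.0454, 0.2201]
orientation: [-1.419, -2.803, -0.001]
contact_force: [0.5, 0.4, -1.8]
grip_width: 0.0126
gripper_force: 58.8
```

Emit:
{"api": "servo_tool", "payload": {"commands": [[0, 0, -6.5, -1, -10, 0, 1], [0, 0, -13, -2, -20, 0, 1], [0, 0, -20, -3, -30, 0, 1], [0, 0, -26.5, -4, -40, 0, 1], [0, 0, -33, -4, -60, 0, 1]]}}

```text
clock: 15.15
tcp_pos: [0.529, -0.1024, 0.2197]
orientation: [-2.151, -2.287, -0.002]
contact_force: [-0.3, -0.4, -2.1]
grip_width: 0.0123
gripper_force: 58.8
```

Emit:
{"api": "servo_tool", "payload": {"commands": [[0, 0, -3.6, 0, -25, -5, 1], [0, 0, -3.6, 0, -50, -15, 1], [0, 0, -3.6, 0, -75, -25, 1], [0, 0, -3.6, 0, -95, -33, 1], [0, 0, -3.6, 0, -100, -33, 1]]}}

```text
clock: 15.57
tcp_pos: [0.5273, -0.2073, 0.1858]
orientation: [-2.224, -2.217, 0.003]
contact_force: [-0.1, 0.1, -1.0]
grip_width: 0.0124
gripper_force: 58.8
```

```bash
cat > bell.py <<'E'
from h import *
o=r.get_obs();print(o["tcp_pos"].round(4),R.from_rotvec(o["orientation"]).as_matrix()[:,0].round(3),o["contact_force"].round(1),o["joints"].round(2))
for n in("wrist","scene","top"):
    C=cam(n,o if n=="wrist" else None);p,d=r.grab_frame(n);cv2.imwrite(f"pics/{n}_b{o['clock']:.2f}.png",p)
    X=cloud(C,d);hs=cv2.cvtColor(p,cv2.COLOR_BGR2HSV)
    m=(X[...,2]>.14)&(X[...,2]<.25)&(X[...,0]>.45)&(X[...,0]<.63)&(X[...,1]<-.02)&(X[...,1]>-.40)&(hs[...,1]>120)&(hs[...,0]<35)&(hs[...,0]>12)
    q=X[m];print(n,len(q))
    if len(q)<20: continue
    print(q.min(0).round(4),q.max(0).round(4))
    t=q[:,1].min();b=q[q[:,1]<t+.033];print(" bell end y",t.round(4),"x",b[:,0].min().round(4),b[:,0].max().round(4),"z",b[:,2].min().round(4),b[:,2].max().round(4))
    for y in np.arange(-.36,0,.02):
        s=q[(q[:,1]>=y)&(q[:,1]<y+.02)]
        if len(s)>3:print("  y",(y+.01).round(2),len(s),"x",np.percentile(s[:,0],[2,98]).round(4),"z",np.percentile(s[:,2],[2,98]).round(4))
E
python3 bell.py
```

```text
[ 0.5273 -0.2073  0.1858] [ 0.003  1.    -0.001] [-0.1  0.1 -1. ] [-0.39  0.47  0.87  1.91 -0.43  0.97  0.67]
wrist 11544
[ 0.5138 -0.2929  0.1651] [ 0.541  -0.1174  0.2192]
 bell end y -0.2929 x 0.5138 0.541 z 0.1651 0.1997
  y -0.29 257 x [0.515  0.5396] z [0.1652 0.1736]
  y -0.27 20 x [0.5241 0.5306] z [0.1967 0.1994]
  y -0.25 711 x [0.5208 0.5338] z [0.198  0.2032]
  y -0.23 1180 x [0.5206 0.5337] z [0.2008 0.2034]
  y -0.21 1309 x [0.5212 0.5336] z [0.2011 0.2082]
  y -0.19 1561 x [0.5206 0.534 ] z [0.2006 0.2036]
  y -0.17 1754 x [0.5207 0.5338] z [0.2007 0.2035]
  y -0.15 2042 x [0.5208 0.5339] z [0.2007 0.2036]
  y -0.13 2395 x [0.5208 0.5339] z [0.2006 0.2037]
  y -0.11 315 x [0.5211 0.5336] z [0.2006 0.2037]
scene 333
[ 0.4775 -0.3174  0.1647] [ 0.5695 -0.115   0.2487]
 bell end y -0.3174 x 0.5141 0.5454 z 0.1647 0.2044
  y -0.31 113 x [0.5194 0.5424] z [0.1668 0.2028]
  y -0.29 44 x [0.5261 0.5424] z [0.1694 0.2034]
  y -0.27 15 x [0.5253 0.5316] z [0.1978 0.2029]
  y -0.25 29 x [0.5248 0.5357] z [0.1948 0.2066]
  y -0.23 38 x [0.5159 0.5358] z [0.1951 0.217 ]
  y -0.21 19 x [0.4791 0.5667] z [0.1983 0.2478]
  y -0.19 7 x [0.5311 0.5694] z [0.1982 0.2453]
  y -0.17 17 x [0.5288 0.5359] z [0.1934 0.2056]
  y -0.15 18 x [0.5272 0.5363] z [0.1953 0.2082]
  y -0.13 31 x [0.5206 0.5362] z [0.1934 0.2072]
top 34
[ 0.5131 -0.3063  0.1668] [ 0.5302 -0.1169  0.2075]
 bell end y -0.3063 x 0.5131 0.53 z 0.1668 0.2023
  y -0.31 13 x [0.5141 0.5298] z [0.181  0.2021]
  y -0.29 18 x [0.5133 0.5229] z [0.1701 0.2009]
```

The snuffer is level and square, with the bell centre near (0.528, −0.300, 0.183). I'll make a small trim, then check the lid and knife.

Emit:
{"api": "servo_tool", "payload": {"commands": [[0, 0, 0, 2, 0, 3, 1], [0, 0, 0, 3, -1, 5, 1], [0, 0, 0, 3, -1, 5, 1], [0, 0, 0, 3, -1, 5, 1], [0, 0, 0, 3, -1, 5, 1]]}}

```text
clock: 16.13
tcp_pos: [0.5323, -0.2048, 0.1924]
orientation: [2.219, 2.224, 0.001]
contact_force: [0.1, 0.0, -1.2]
grip_width: 0.0124
gripper_force: 58.8
```

```bash
python3 - <<'E'
from h import *
o=r.get_obs();print(o["tcp_pos"],o["contact_force"],o["gripper_force"],abs(o["qvel"]).max())
C=cam("scene");p,d=r.grab_frame("scene");X=cloud(C,d)
t,_=r.grab_frame("top")
P=X.reshape(-1,3)
L=P[(P[:,0]>.45)&(P[:,0]<.72)&(P[:,1]>.2)&(P[:,1]<.32)&(P[:,2]>.08)&(P[:,2]<.3)];print("lid top",L[:,2].max())
b=P[(P[:,0]>.62)&(P[:,0]<.7)&(abs(P[:,1]+.302)<.035)&(P[:,2]>.15)&(P[:,2]<.225)];print("lens front x",np.percentile(b[:,0],1),"barrel y",np.percentile(b[:,1],[1,99]),"top z",np.percentile(b[:,2],98))
cv2.imwrite("pics/fin.png",np.hstack([cv2.resize(p[100:350,220:470],(400,400)),cv2.resize(t[60:310,180:430],(400,400))]))
E
```

```text
[ 0.53226052 -0.20476438  0.19236901] [ 0.07155513  0.03275427 -1.19043449] 58.764079213142395 0.0056691435160404514
lid top 0.2582706078343049
lens front x 0.6539205830162087 barrel y [-0.336628   -0.28434714] top z 0.21788558046367743
```

View pics/fin.png

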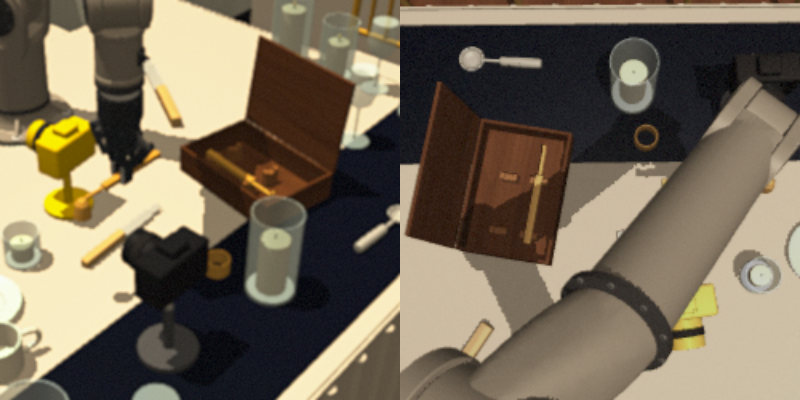

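The lid is open, the dipper is in place, the knife lies flat and the tableware is undisturbed. The bell is at about (0.532, −0.299, 0.188), against a view point of (0.532, −0.302, 0.188). I'll hand in.

```bash
python3 -c "
from bench import r
print(r.hand_in())"
```

```text
the job is handed in; nothing more can be done
None
```

I levered the lid upright with the knife, laid the knife flat on the table, and handed in with the snuffer held still within about 5 mm of the view point by my measurement; no verdict came back.

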